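# Level the kitchen shelf riser

## Task

Gently lay the yellow spirit level lengthways along the middle of the dark wooden shelf riser on the counter and let go of it. Then turn the brass knob of the riser's levelling foot so that the bubble stands centred between its two black lines when the level is pressed down and the sprung shelf sits fully home on its frame. Finish while holding it like that: fingers still pressing the level firmly down, bubble centred; leave the other kitchen things where they stand.

Things in the scene. Friction and masses are not known exactly. Their poses are not given: they have to be found in the camera images.
- level: yellow spirit level with black ends, 200 long (its x) x 28 wide (y) x 36 high (z), about 0.25 kg. Origin: centre of its underside. Starts flat on the counter, right of the riser. A green vial is sunk into its top, centred 55 towards its own +x, with a white bubble 15 long and two black lines 24 apart; grip it across the 28 width at its middle.
- press_pad (a point): black rubber pad on the level's top, 30 x 24, over its middle, 36 above its underside: the place to press.
- bubble (a joint): position of the bubble along the vial in m: 0 centred between the lines, + towards the level's own +x end, stops at +-0.02. It moves to the higher end, 0.8 mm per mrad of slope, and takes about 1.5 s to settle.
- stand: the shelf riser, fixed to the counter. Origin: on the counter under its middle; x across it, +y along it towards the levelling foot. A cream leg at y = -150 carries a pivot 70 above the counter; from it a steel frame runs to the foot at y = +150. The dark wooden shelf board, 150 (x) x 250 (y), lies on the frame from y = -150 to +100, its top about 92 above the counter.
- shelf_mid (a point): middle of the top face of the shelf board (25 towards the leg from the riser's origin); x across the board, y along it towards the foot, z out of its top.
- shelf (a joint): how far the board stands off its frame, rad: 0 = pressed fully home, 0.015 = sprung up at rest (foot end up by 4 mm). About 7 N on the middle of the level takes it home; press with 10 to 20 N.
- foot_grip (a point): centre of the levelling foot's brass knob, on its upright axis, at the height to grip, about 132 above the counter. The knob is round and fluted, 46 across and 30 high (top 13 above this point, underside 17 below); its axis lies 75 beyond the end of a level laid on the middle of the shelf. It takes 0.15 N m to turn and stays where it is left.
- foot_seat (a point): point on the foot's axis where its screw passes the frame, 62 below the knob's grip point. The foot starts screwed out too far (foot end too high) by 0.6 to 1.4 rad of the knob. Anticlockwise from above lowers the foot end, clockwise raises it: each radian tilts frame and board by 15 mrad (4.5 mm at the foot), which moves the bubble 12 mm.
- mug: blue mug, 80 dia x 95 high; a bystander, to be left alone. Origin: centre of its underside.
- honey_jar: amber jar with brass lid, 70 dia x 100 high; a bystander, to be left alone. Origin: centre of its underside.
- spice_a: small brown spice jar, 44 dia x 90 high; a bystander, to be left alone. Origin: centre of its underside.
- spice_b: small green spice jar, 44 dia x 90 high; a bystander, to be left alone. Origin: centre of its underside.
- pepper_mill: dark wood pepper mill, 56 dia x 155 high; a bystander, to be left alone. Origin: centre of its underside.
- espresso_cup: small white cup, 60 dia x 55 high; a bystander, to be left alone. Origin: centre of its underside.

How it is judged:
By the outcome, as a careful person would: the job done as asked, in the order asked, and still so for the second after the job is handed in, while the arm keeps its last pose, push and grip.
It also fails if it takes over 72 s, if anything falls off the work surface, if the arm or the gripper's body presses on something with over 40 N, if the wrist force passes 120 N, or if a joint passes its speed limit or range.

## Robot

A 6-joint arm with a two-finger parallel gripper is mounted at the origin on the work surface. World frame = base frame: x ahead of the robot, y to its left, z up, the work surface at z = 0. Lengths are in mm, angles in rad, forces in N, time in s.
With the tool pointing down it reaches from about 325 to 900 mm from the base axis. Payload 6.1 kg.
Tool frame: the origin (TCP) lies at the centre of the arm's flange, where the gripper is bolted on; the fingertips stand 173 mm ahead of it and the grasp point (between the pads) lies 155 mm ahead of it; z points along the fingers, y is the line along which they close (so a half turn about z gives the same grasp; the last joint's range is limited). The gripper opens to 85 mm and grips with 20 to 120 N. Pads are 22 mm wide; open, the fingers measure 114 mm over their backs; the gripper's body (76 mm by 85 mm) begins 54 mm behind the grasp point. The pads swing forward as they close: fully open they stand 13 mm farther back than shut.
Start: joints at [1.034, 0.22, 1.526, -0, 1.395, -0.126], TCP at [249.588, 572.995, 404.7] pointing down, gripper open.
Joint ranges: [-2.98, 2.98], [-0.91, 2.08], [0.09, 2.57], [-1.24, 4.39], [0.2, 2.65], [-2.68, 2.68]. Speed limits (rad/s): [2.57, 2.57, 3.01, 3.14, 3.14, 3.14].

## Interface

Orientations are given as [roll, pitch, yaw] about the fixed x, y, z axes, in that order (R = Rz(yaw) Ry(pitch) Rx(roll)).
In Python, from workcell import r gives the robot as it stands.
- The arm moves only by the shell command python3 shift.py 'ROWS' [FORCE]. ROWS is rows parted by semicolons, their numbers by spaces, 1 to 12 of them, each of 7 numbers: dx, dy, dz in mm, then a rotation vector rx, ry, rz in rad, then the finger opening in mm; each row is the pose to reach, as a shift and turn from the pose commanded when the command began, along the tool's axes at that moment; what a row does not reach only later rows make up. A row lasts 1/8 s, in which the tool goes at most 62.5 mm and 0.188 rad, less where a joint would pass 70% of its speed; a pose out of reach is approached as far as the arm can. The fingers move at their own pace and stop on an object; FORCE is the grip in N (left out, the last holds). Time passes only in rows, so rows that do not move let the fingers close. It prints the time, the measured TCP pose, the force, the opening and the grip force at its end.
- r.sense(): the state, without advancing time (a new reading comes with each control period).
- r.snapshot(name): name is "side" or "top" or "wrist"; returns a dict with "img" (480x640x3 uint8, red, green, blue), "range_z" (480x640 float32, mm along the optical axis (not along the pixel's ray), 0 where there is no reading), "mtx" (3x3 intrinsics, pixels), "view" (4x4, takes a point from world to camera coordinates); the wrist camera has in their place "hand_eye" (4x4, takes a point from camera to tool coordinates, whose origin is the TCP and whose axes are the flange's). Camera axes: x right, y down, z forward; pixel columns grow to the right and rows downward; lengths in mm; the calibration is good to about 2 mm. A picture is of the moment at which its call begins: read the wrist's pose just before it.
- r.close_job(): hands the job in; it is judged then, once.
The state is a dict: "clock": time; "joints": joint angles; "qvel": joint speeds; "effort": joint torques, N m; "tcp_pos": TCP position; "tcp_rot": TCP orientation; "contact_force": force on the tool from outside, world axes, zero at the start; "ft_torque": the same for the moment, N m; "width": finger opening in mm; "grasp_force": force on a finger pad.
Only numpy, scipy, OpenCV 4.12 (cv2) and the standard library are available. Lean on these libraries where they do the work, as an engineer would, in place of code of your own. Each camera call takes 0.05 s, during which the arm holds its last target. There are 200 camera calls.

## Working session

There is one attempt and no reset: what is moved stays moved. The work goes in short steps, Python scripts to look and compute and a shell command to move; the robot and the scene stay as the last step left them, time stands still between calls to the robot, and variables do not carry over. Pictures are saved under pics/ and viewed, at most 10 in all, crops included, and the job is handed in when it is done.

```bash
ls; mkdir -p pics
python3 - <<'E'
from workcell import r
import cv2,numpy as np
s=r.sense();print({k:np.round(v,3) for k,v in s.items()})
for n in("top","side"):
    d=r.snapshot(n);cv2.imwrite(f"pics/{n}0.png",d["img"][:,:,::-1]);np.savez(f"/tmp/{n}0.npz",**d);print(d["mtx"],d["view"])
E
```

```text
pics
shift.py
workcell.py
{'clock': np.float64(0.0), 'joints': array([ 1.034,  0.221,  1.528,  0.   ,  1.395, -0.126]), 'qvel': array([ 0.001,  0.001,  0.002,  0.001, -0.   , -0.   ]), 'effort': array([ 0.0000e+00, -4.9689e+01, -3.8940e+01, -0.0000e+00,  1.1000e-02,
        0.0000e+00]), 'tcp_pos': array([249.444, 572.769, 403.605]), 'tcp_rot': array([-3.14 , -0.   ,  2.731]), 'contact_force': array([0.127, 0.607, 0.773]), 'ft_torque': array([-0.025, -0.017, -0.023]), 'grasp_force': np.float64(0.0), 'width': np.float64(85.501)}
[[467.4577514    0.         314.43256684]
 [  0.         467.4577514  235.34360051]
 [  0.           0.           1.        ]] [[-1.43918882e-02 -9.99883709e-01 -5.04404388e-03  8.28294033e+01]
 [-9.96092445e-01  1.47765633e-02 -8.70717728e-02  5.61431441e+02]
 [ 8.71361807e-02  3.77120678e-03 -9.96189271e-01  1.07521328e+03]
 [ 0.00000000e+00  0.00000000e+00  0.00000000e+00  1.00000000e+00]]
[[556.51403838   0.         316.3796789 ]
 [  0.         556.51403838 244.92762455]
 [  0.           0.           1.        ]] [[ 7.37766716e-01 -6.74865534e-01  1.60244433e-02 -3.81066857e+02]
 [-5.03154319e-01 -5.65566525e-01 -6.53429596e-01  4.00466221e+02]
 [ 4.50040002e-01  4.74015839e-01 -7.56817667e-01  9.04467916e+02]
 [ 0.00000000e+00  0.00000000e+00  0.00000000e+00  1.00000000e+00]]
```

View pics/top0.png

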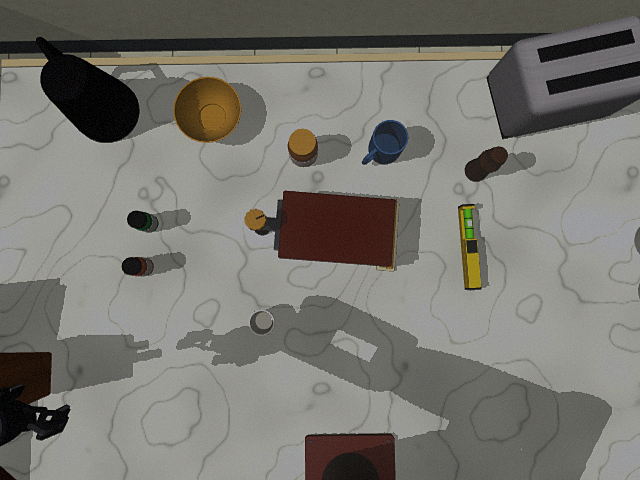

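View pics/side0.png

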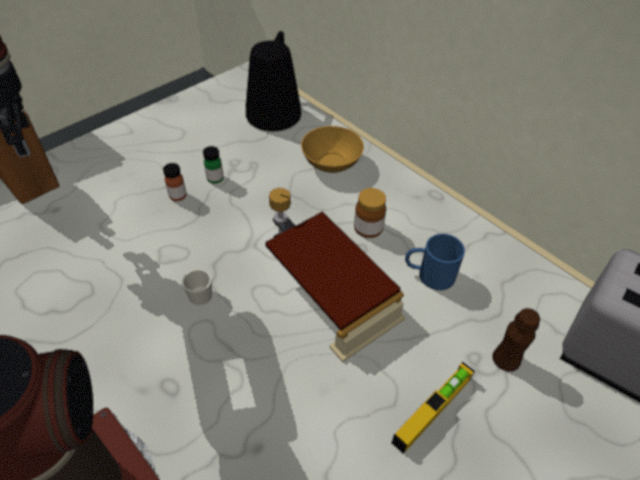

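The top view shows the knob at (256,218), the board from (279,191) to (397,270), and the level from (459,205) to (482,290) with its vial at the upper (+x) end. The side view agrees. I'll measure from both clouds.

```bash
cat > h.py <<'E'
import numpy as np,cv2
from scipy.spatial.transform import Rotation as R
def cloud(d,T=None):
    z=d["range_z"].astype(float);v,u=np.mgrid[:480,:640];K=d["mtx"]
    P=np.stack([(u-K[0,2])*z/K[0,0],(v-K[1,2])*z/K[1,1],z],-1)
    T=np.linalg.inv(d["view"]) if T is None else T
    P=P@T[:3,:3].T+T[:3,3];P[z==0]=np.nan
    return P
def rect(P):
    return cv2.minAreaRect(P[:,:2].astype(np.float32))
E
python3 - <<'E'
from h import *
import warnings;warnings.simplefilter("ignore")
for n in("top","side"):
    d=dict(np.load(f"/tmp/{n}0.npz"));P=cloud(d);hsv=cv2.cvtColor(d["img"],cv2.COLOR_RGB2HSV);H,S,V=hsv.transpose(2,0,1).astype(int)
    def win(a): 
        m=np.zeros((480,640),bool);m[a[1]:a[3],a[0]:a[2]]=1;return m
    W={"top":dict(level=(450,195,490,298),board=(272,180,405,278),knob=(240,205,270,232)),"side":dict(level=(385,355,482,458),board=(260,205,410,340),knob=(265,180,295,215))}[n]
    for k,a in W.items():
        Z=P[...,2]
        c={"level":(Z>25)&(Z<45),"board":(Z>80)&(Z<110)&((H<8)|(H>172))&(S>120),"knob":(Z>125)&(Z<160)}[k]
        Q=P[win(a)&c]
        print(n,k,len(Q),"med",np.round(np.median(Q,0),1),"zrange",np.round(np.percentile(Q[:,2],[2,25,75,98]),1),"rect",np.round(np.hstack([np.ravel(x) for x in rect(Q)]),1))
        if k=="board":
            A=np.c_[Q[:,:2],np.ones(len(Q))];print(np.linalg.lstsq(A,Q[:,2],rcond=None)[0])
        if k=="level":
            g=P[win(a)&(H>40)&(H<85)&(S>120)&(Z>20)];print("green",len(g),np.nanmedian(g,0))
E
python3 -c "
from workcell import r;import numpy as np
d=r.snapshot('wrist');print(d['hand_eye'],d['mtx'])"
```

```text
top level 1003 med [ 517.2 -287.5   35.1] zrange [26.6 33.1 36.7 39.8] rect [ 531.  -288.9  199.1   30.2    2.1]
green 207 [ 585.46334657 -283.66467439   32.72080507]
top board 6887 med [571.   24.5  96. ] zrange [ 90.3  93.9  98.  101.6] rect [572.4  24.8 249.4 148.7  84.8]
[1.35769523e-03 3.07226044e-02 9.43997821e+01]
top knob 381 med [586.1 197.8 149.6] zrange [131.5 148.1 150.7 153.5] rect [587.4 198.5  43.8  43.9  67.9]
side level 1652 med [ 512.3 -293.4   36.3] zrange [26.8 34.7 37.5 40. ] rect [ 531.8 -291.8  201.8   29.1    2.4]
green 243 [ 580.34155332 -292.0447978    34.28367299]
side board 5880 med [565.1   9.8  96.2] zrange [ 90.4  94.2  98.3 101.7] rect [570.3  21.6 251.  146.8  85. ]
[6.54675883e-03 3.11288247e-02 9.20745699e+01]
side knob 432 med [583.9 188.5 148.9] zrange [126.4 140.  150.7 153.3] rect [588.4 195.   46.9  43.7  35.6]
[[ 3.42487397e-04 -9.62464782e-01 -2.71406384e-01  6.90821628e+01]
 [ 9.99999869e-01  2.26338958e-04  4.59252559e-04  1.31988303e+00]
 [-3.80584576e-04 -2.71406506e-01  9.62464734e-01  3.10122313e+01]
 [ 0.00000000e+00  0.00000000e+00  0.00000000e+00  1.00000000e+00]] [[391.2372887    0.         318.36045452]
 [  0.         391.2372887  233.13584224]
 [  0.           0.           1.        ]]
```

Both views agree on heights (level 36, board about 96 mid and sloping 0.031, knob top 149.6) and on distances: knob to board middle measures about 175. The knob grip height is therefore about 136.5. Next I'll go above the level.

```bash
cat >> h.py <<'E'
import json,sys
def goal(p,rpy,c=None):
    """shift in tool axes from last commanded pose (kept in cmd.json) to p,rpy"""
    c=c or json.load(open("cmd.json"));A=R.from_euler("xyz",c[3:]);B=R.from_euler("xyz",rpy)
    d=np.round(A.inv().apply(np.array(p)-c[:3]),1);w=np.round((A.inv()*B).as_rotvec(),3)
    p2=A.apply(d)+c[:3];B2=(A*R.from_rotvec(w)).as_euler("xyz")
    json.dump([*map(float,p2),*map(float,B2)],open("cmd.json","w"))
    print("SHIFT",*d,*w)
if __name__=="__main__":
    v=[float(x) for x in sys.argv[1:7]];goal(v[:3],v[3:])
E
echo '[249.588,572.995,404.7,3.14159265,0,2.731]'>cmd.json; python3 h.py 531.4 -290.3 330 3.14159265 0 0.038
```

```text
SHIFT -603.0 -679.1 74.7 -0.0 -0.0 2.693
```

```bash
python3 shift.py '-603 -679.1 74.7 0 0 2.693 85;-603 -679.1 74.7 0 0 2.693 85;-603 -679.1 74.7 0 0 2.693 85;-603 -679.1 74.7 0 0 2.693 85;-603 -679.1 74.7 0 0 2.693 85;-603 -679.1 74.7 0 0 2.693 85;-603 -679.1 74.7 0 0 2.693 85;-603 -679.1 74.7 0 0 2.693 85;-603 -679.1 74.7 0 0 2.693 85;-603 -679.1 74.7 0 0 2.693 85;-603 -679.1 74.7 0 0 2.693 85;-603 -679.1 74.7 0 0 2.693 85'
```

```text
clock: 1.65
tcp_pos: [481.6, -139.8, 343.1]
tcp_rot: [3.141, -0.0, 0.474]
contact_force: [1.0, 0.9, -0.9]
width: 85.0
grasp_force: 0.0
```

```bash
python3 shift.py '0 0 0 0 0 0 85;0 0 0 0 0 0 85'
python3 - <<'E'
from workcell import r;from h import *
s=r.sense();print(s["tcp_pos"],s["tcp_rot"])
goal([531.4,-290.3,330],[np.pi,0,.038],[*s["tcp_pos"],*s["tcp_rot"]])
E
```

```text
clock: 1.9
tcp_pos: [481.1, -137.5, 342.7]
tcp_rot: [-3.14, 0.001, 0.481]
contact_force: [0.6, -0.1, -0.5]
width: 85.0
grasp_force: 0.0
[ 481.06997856 -137.54244625  342.67357149] [-3.14003478e+00  6.44561491e-04  4.80899574e-01]
SHIFT -26.0 158.7 12.4 -0.001 0.001 0.443
```

```bash
python3 shift.py '-26 158.7 12.4 0 0 0.443 85;-26 158.7 12.4 0 0 0.443 85;-26 158.7 12.4 0 0 0.443 85;-26 158.7 12.4 0 0 0.443 85;-26 158.7 12.4 0 0 0.443 85'
cat > wr.py <<'E'
from workcell import r
from h import *
def wrist():
    s=r.sense();d=r.snapshot("wrist");T=np.eye(4);T[:3,:3]=R.from_euler("xyz",s["tcp_rot"]).as_matrix();T[:3,3]=s["tcp_pos"]
    return d,cloud(d,T@d["hand_eye"]),s
E
python3 - <<'E'
from wr import *
d,P,s=wrist();print(s["tcp_pos"],s["tcp_rot"])
Z=P[...,2];m=((Z>24)&(Z<45)&(abs(P[...,0]-531)<130)&(abs(P[...,1]+290)<50)).astype(np.uint8)
Q=P[m>0];print(len(Q),rect(Q),np.percentile(Q[:,2],[5,50,95]))
h=cv2.cvtColor(d["img"],cv2.COLOR_RGB2HSV).astype(int)
g=P[(m>0)&(h[...,0]>40)&(h[...,0]<85)&(h[...,1]>120)];print("green",np.median(g,0))
cv2.imwrite("pics/w1.png",d["img"][:,:,::-1])
E
```

```text
clock: 2.52
tcp_pos: [531.7, -288.5, 330.7]
tcp_rot: [-3.14, 0.001, 0.041]
contact_force: [-0.8, -0.4, 0.8]
width: 85.1
grasp_force: 0.0
[ 531.74683807 -288.48559229  330.72095251] [-3.14048297e+00  5.76295324e-04  4.05860677e-02]
9782 ((531.6171875, -289.8099670410156), (200.11544799804688, 28.058605194091797), 2.3759665489196777) [30.28604442 35.27294658 36.64750605]
green [ 588.70590822 -287.25974677   33.43753849]
```

View pics/w1.png

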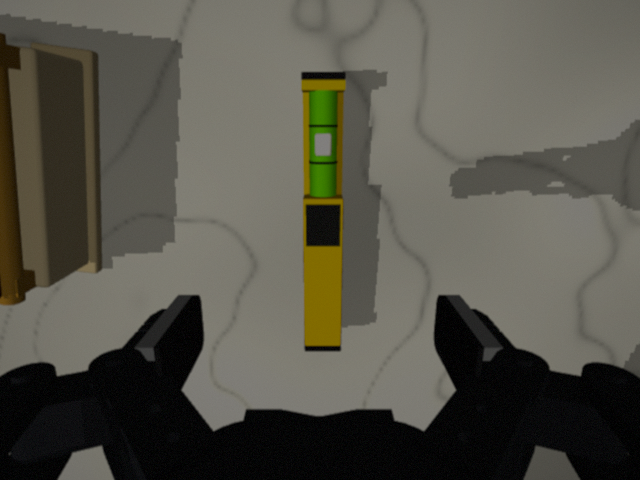

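The picture shows the level upright in view, vial lines at rows 126 and 162, bubble (322,144) and pad (322,225). The wrist measurement gives (531.6,-289.8), yaw 0.041 and height 36, matching the other views. Descending and gripping.

```bash
python3 shift.py '0 1.3 60 0 0 0 60;0 1.3 115 0 0 0 60;0 1.3 140 0 0 0 60;0 1.3 151 0 0 0 60;0 1.3 151 0 0 0 60;0 1.3 151 0 0 0 26;0 1.3 151 0 0 0 20;0 1.3 151 0 0 0 20;0 1.3 151 0 0 0 20' 40
```

```text
clock: 3.7
tcp_pos: [532.6, -292.1, 181.8]
tcp_rot: [3.14, -0.002, 0.038]
contact_force: [-0.6, 1.4, 6.7]
width: 27.2
grasp_force: 42.1
```

```bash
python3 shift.py '0 0 -30 0 0 0 20;0 0 -90 0 0 0 20;0 0 -145 0 0 0 20;0 0 -170 0 0 0 20;0 0 -170 0 0 0 20;0 0 -170 0 0 0 20'
python3 - <<'E'
from workcell import r;from h import *
s=r.sense();print(s["tcp_pos"],s["tcp_rot"],s["width"],s["grasp_force"])
goal([571.4,23.3,345],[np.pi,0,1.482],[*s["tcp_pos"],*s["tcp_rot"]])
E
```

```text
clock: 4.45
tcp_pos: [531.2, -291.3, 347.8]
tcp_rot: [-3.14, 0.002, 0.038]
contact_force: [-0.7, -0.6, -3.6]
width: 27.6
grasp_force: 40.9
[ 531.15336145 -291.27147368  347.7716735 ] [-3.13971523e+00  2.37442833e-03  3.76856452e-02] 27.62057802907742 40.94024956226349
SHIFT 52.1 -312.8 3.2 -0.003 0.001 -1.444
```

```bash
python3 shift.py '52 -312.8 3 0 0 -1.444 20;52 -312.8 3 0 0 -1.444 20;52 -312.8 3 0 0 -1.444 20;52 -312.8 3 0 0 -1.444 20;52 -312.8 3 0 0 -1.444 20;52 -312.8 3 0 0 -1.444 20;52 -312.8 3 0 0 -1.444 20;52 -312.8 3 0 0 -1.444 20;52 -312.8 3 0 0 -1.444 20;52 -312.8 3 0 0 -1.444 20;52 -312.8 3 0 0 -1.444 20'
python3 - <<'E'
from wr import *
d,P,s=wrist();print(s["tcp_pos"],s["tcp_rot"],s["contact_force"])
cv2.imwrite("pics/w2.png",d["img"][:,:,::-1])
np.savez("/tmp/w2.npz",P=P,img=d["img"])
Z=P[...,2];h=cv2.cvtColor(d["img"],cv2.COLOR_RGB2HSV).astype(int)
m=(Z>140)&(h[...,0]>18)&(h[...,0]<85)&(h[...,1]>120)&(Z<215);Q=P[m];print(len(Q),rect(Q),np.median(Q,0))
A=np.c_[Q[:,:2],np.ones(len(Q))];print(np.linalg.lstsq(A,Q[:,2],rcond=None)[0])
m=(Z>80)&(Z<115)&((h[...,0]<8)|(h[...,0]>172))&(h[...,1]>100);Q=P[m];print(len(Q),rect(Q))
A=np.c_[Q[:,:2],np.ones(len(Q))];print(np.linalg.lstsq(A,Q[:,2],rcond=None)[0])
E
```

```text
clock: 5.82
tcp_pos: [571.8, 22.8, 346.2]
tcp_rot: [-3.141, -0.0, 1.48]
contact_force: [-0.0, -0.3, -2.1]
width: 27.2
grasp_force: 41.2
[571.78158419  22.78123085 346.19764577] [-3.14059715e+00 -6.10908334e-06  1.48014758e+00] [-0.02279806 -0.28859618 -2.14897099]
25304 ((574.3355102539062, 55.662357330322266), (125.8735122680664, 30.670625686645508), 84.49138641357422) [575.95039364  72.87780346 198.04423446]
[-3.09112168e-03 -3.78550233e-02  1.99218332e+02]
35619 ((573.3019409179688, 27.559326171875), (244.0459442138672, 148.31253051757812), 84.76789093017578)
[4.22932527e-03 3.02043284e-02 9.25327350e+01]
```

View pics/w2.png

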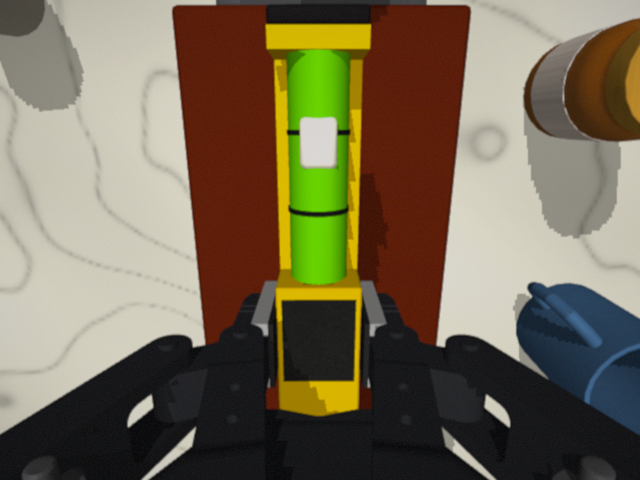

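The bubble (318,142) sits above the middle of the lines (rows 132 and 211), so the level is about 11 mrad nose-up in the grip. The board slopes 31 mrad, so I'll tilt 20 mrad more and come down close.

```bash
python3 shift.py '-2 0.7 30 0 0.02 0 20;-2 0.7 50 0 0.02 0 20;-2 0.7 60 0 0.02 0 20;-2 0.7 62 0 0.02 0 20;-2 0.7 62 0 0.02 0 20;-2 0.7 62 0 0.02 0 20;-2 0.7 62 0 0.02 0 20'; python3 shift.py '0 0 2 0 0 0 20;0 0 3 0 0 0 20;0 0 3 0 0 0 20;0 0 3 0 0 0 20'
```

```text
clock: 6.75
tcp_pos: [572.7, 20.8, 285.6]
tcp_rot: [3.14, -0.02, 1.482]
contact_force: [-0.0, -0.8, -2.6]
width: 27.6
grasp_force: 41.1
clock: 7.25
tcp_pos: [572.5, 20.9, 281.8]
tcp_rot: [-3.142, -0.02, 1.482]
contact_force: [0.6, 0.6, -2.4]
width: 27.3
grasp_force: 41.1
```

```bash
python3 shift.py '0 0 1 0 0 0 20;0 0 1.5 0 0 0 20;0 0 1.5 0 0 0 20'; python3 shift.py '0 0 1 0 0 0 20;0 0 1.5 0 0 0 20;0 0 1.5 0 0 0 20'
```

```text
clock: 7.62
tcp_pos: [572.4, 20.9, 280.3]
tcp_rot: [-3.141, -0.02, 1.482]
contact_force: [0.1, 0.4, -3.1]
width: 27.1
grasp_force: 41.1
clock: 8.0
tcp_pos: [572.5, 20.9, 278.9]
tcp_rot: [3.142, -0.02, 1.482]
contact_force: [-0.3, -0.2, -1.9]
width: 27.5
grasp_force: 41.3
```

```bash
python3 shift.py '0 0 0.7 0 0 0 20;0 0 1 0 0 0 20;0 0 1 0 0 0 20;0 0 1 0 0 0 20'; python3 shift.py '0 0 0.7 0 0 0 20;0 0 1 0 0 0 20;0 0 1 0 0 0 20;0 0 1 0 0 0 20'
```

```text
clock: 8.5
tcp_pos: [572.5, 21.0, 278.0]
tcp_rot: [3.141, -0.02, 1.482]
contact_force: [-0.5, -0.5, 0.4]
width: 27.4
grasp_force: 41.5
clock: 9.0
tcp_pos: [572.5, 21.0, 276.9]
tcp_rot: [3.141, -0.02, 1.482]
contact_force: [-0.9, -0.2, 0.3]
width: 27.3
grasp_force: 41.7
```

Contact is made and the board carries the weight. Releasing gently and rising.

```bash
python3 shift.py '0 0 0 0 0 0 32;0 0 0 0 0 0 40;0 0 0 0 0 0 60;0 0 0 0 0 0 60;2 0 -20 0 -0.02 0 60;2 0 -50 0 -0.02 0 60;2 0 -60 0 -0.02 0 60;2 0 -60 0 -0.02 0 30;2 0 -60 0 -0.02 0 0;2 0 -60 0 -0.02 0 0;2 0 -60 0 -0.02 0 0' 40
cat > bub.py <<'E'
from wr import *
d,P,s=wrist();print(s["tcp_pos"],s["tcp_rot"],s["contact_force"],s["width"])
img=d["img"];h=cv2.cvtColor(img,cv2.COLOR_RGB2HSV).astype(int);Z=P[...,2];H,S,V=h.transpose(2,0,1)
g=(H>45)&(H<80)&(S>150);n,l,st,c=cv2.connectedComponentsWithStats(cv2.morphologyEx(g.astype(np.uint8),cv2.MORPH_CLOSE,np.ones((9,9))))
k=1+np.argmax(st[1:,4]);x,y,w,hh=st[k,:4];print("vial box",x,y,w,hh)
def sub(mask):
    v,u=np.where(mask);return v
sl=np.s_[y:y+hh,x+3:x+w-3]
a=V[sl];sa=S[sl]
wrow=((sa<90)&(a>100)).sum(1);r_=np.where(wrow>0.3*wrow.max())[0]+y
# lines: dark minimum in the side columns
dark=np.minimum(V[y:y+hh,x+3:x+8].mean(1),V[y:y+hh,x+w-8:x+w-3].mean(1))
print("bubble rows",r_.min(),r_.max(),"mid",(r_.min()+r_.max())/2)
dk=np.where(dark<0.6*np.median(dark))[0]+y;print("dark rows",dk)
if len(dk):
    gs=np.split(dk,np.where(np.diff(dk)>3)[0]+1);L=[q.mean() for q in gs];print("lines",L)
    if len(L)>=2:
        L=sorted(L,key=lambda q:abs(q-(y+hh/2)))[:2];print("bubble mm",((L[0]+L[1])/2-(r_.min()+r_.max())/2)/abs(L[0]-L[1])*24)
cv2.imwrite(sys.argv[1],img[:,:,::-1])
m=(H>18)&(H<85)&(S>120)&(Z>110)&(Z<150);Q=P[m];print("level",rect(Q),np.median(Q[:,2]))
b=(Z>110)&(Z<150)&(V<60)&(abs(P[...,0]-572)<25)&(abs(P[...,1]-24)<30);print("pad",np.median(P[b],0),b.sum())
q=(Z>80)&(Z<115)&((H<8)|(H>172))&(S>100);print("board",rect(P[q]))
kn=(Z>143)&(Z<160)&(abs(P[...,1]-197)<40);print("knob",kn.sum(),rect(P[kn]) if kn.sum()>20 else "")
E
python3 bub.py pics/w3.png
```

```text
clock: 10.38
tcp_pos: [572.3, 21.8, 336.0]
tcp_rot: [-3.14, 0.0, 1.482]
contact_force: [-0.7, 0.7, 0.5]
width: 0.3
grasp_force: 0.0
[572.30845818  21.77093148 335.98062621] [-3.14010642e+00  3.35093674e-05  1.48172190e+00] [-0.65843056  0.68593705  0.54481481] 0.3353918230428805
vial box 299 72 41 157
bubble rows 87 123 mid 105.0
dark rows [124 125 126 179 180 181 182]
lines [np.float64(125.0), np.float64(180.5)]
bubble mm 20.64864864864865
level ((573.3096313476562, 29.539138793945312), (179.67100524902344, 28.18536949157715), 84.9701156616211) 130.2260255652403
pad [573.45961515  28.56717287 132.08725267] 1890
board ((575.8733520507812, 54.22613525390625), (186.77491760253906, 148.23008728027344), 84.83379364013672)
knob 0
```

View pics/w3.png

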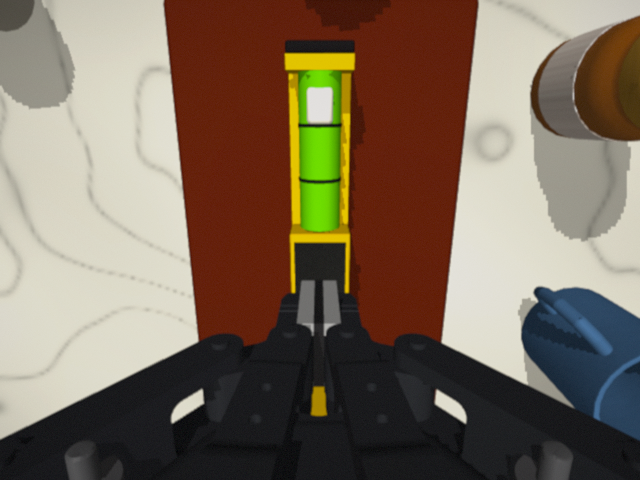

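The level lies straight along the middle of the board with its bubble (319,105) at the foot-end stop, beyond the lines at rows 125 and 180. First press.

```bash
python3 shift.py '1.5 0 15 0 0 0 0;1.5 0 25 0 0 0 0;1.5 0 28 0 0 0 0;1.5 0 30 0 0 0 0;1.5 0 31 0 0 0 0;1.5 0 31 0 0 0 0'; python3 shift.py '0 0 1 0 0 0 0;0 0 2 0 0 0 0;0 0 2 0 0 0 0'
```

```text
clock: 11.18
tcp_pos: [572.8, 23.3, 306.1]
tcp_rot: [3.141, 0.0, 1.482]
contact_force: [0.5, -0.3, -0.2]
width: 0.4
grasp_force: 0.0
clock: 11.55
tcp_pos: [572.9, 23.5, 304.5]
tcp_rot: [3.141, -0.001, 1.482]
contact_force: [-1.0, 1.9, 4.3]
width: -0.0
grasp_force: 2.3
```

```bash
python3 shift.py '0 0 1 0 0 0 0;0 0 2 0 0 0 0;0 0 2 0 0 0 0'; python3 shift.py '0 0 0.5 0 0 0 0;0 0 1 0 0 0 0;0 0 1 0 0 0 0'
```

```text
clock: 11.92
tcp_pos: [572.9, 23.9, 303.3]
tcp_rot: [3.141, -0.001, 1.482]
contact_force: [-4.1, 4.3, 10.4]
width: -0.1
grasp_force: 5.0
clock: 12.3
tcp_pos: [573.0, 23.9, 303.2]
tcp_rot: [3.14, -0.001, 1.482]
contact_force: [-4.7, 5.4, 15.2]
width: 0.1
grasp_force: 7.6
```

```bash
python3 shift.py '0 0 0 0 0 0 0;0 0 0 0 0 0 0;0 0 0 0 0 0 0;0 0 0 0 0 0 0;0 0 0 0 0 0 0;0 0 0 0 0 0 0;0 0 0 0 0 0 0;0 0 0 0 0 0 0;0 0 0 0 0 0 0;0 0 0 0 0 0 0;0 0 0 0 0 0 0;0 0 0 0 0 0 0';python3 shift.py '0 0 0 0 0 0 0;0 0 0 0 0 0 0;0 0 0 0 0 0 0;0 0 0 0 0 0 0;0 0 0 0 0 0 0;0 0 0 0 0 0 0;0 0 0 0 0 0 0;0 0 0 0 0 0 0;0 0 0 0 0 0 0;0 0 0 0 0 0 0;0 0 0 0 0 0 0;0 0 0 0 0 0 0'; python3 bub.py pics/w4.png
```

```text
clock: 13.8
tcp_pos: [573.0, 23.9, 303.2]
tcp_rot: [3.14, -0.001, 1.482]
contact_force: [-5.7, 4.4, 14.8]
width: -0.1
grasp_force: 7.5
clock: 15.3
tcp_pos: [573.0, 23.9, 303.3]
tcp_rot: [3.14, -0.001, 1.482]
contact_force: [-5.3, 4.7, 14.5]
width: 0.1
grasp_force: 7.5
[573.00460303  23.93729589 303.25689632] [ 3.14010179e+00 -1.25315481e-03  1.48213875e+00] [-5.29042743  4.66476377 14.50020641] 0.05030024018924964
vial box 293 65 49 185
bubble rows 109 150 mid 129.5
dark rows [128 129 130 131 194 195 196 197]
lines [np.float64(129.5), np.float64(195.5)]
bubble mm 12.0
level ((574.8168334960938, 45.26231384277344), (150.10845947265625, 28.180740356445312), 85.06295776367188) 127.77368745440319
pad [574.1872306   34.60693422 130.89260836] 1552
board ((574.6255493164062, 41.22948455810547), (202.39212036132812, 148.6431427001953), 84.93697357177734)
knob 0
```

View pics/w4.png

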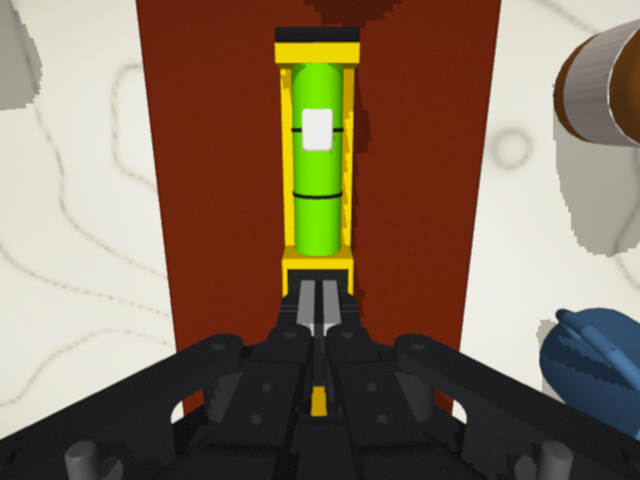

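Bubble (317,129) sits on the upper line, +12 mm, so it needs about 1.0 rad anticlockwise, which fits the 31 mrad slope (15 spring + 16). I'll lift and go above the knob.

```bash
python3 shift.py '0 0 -10 0 0 0 0;0 0 -45 0 0 0 0;40 0 -50 0 0 0 0;100 -0.8 -50 0 0 0 60;150 -0.8 -50 0 0 0 80;174 -0.8 -50 0 0 0 80;174 -0.8 -50 0 0 0 80;174 -0.8 -50 0 0 0 80'
python3 - <<'E'
from wr import *
d,P,s=wrist();print(s["tcp_pos"],s["tcp_rot"],s["contact_force"],s["width"])
Z=P[...,2];m=(Z>138)&(Z<158)&(abs(P[...,0]-587)<32)&(abs(P[...,1]-197)<32);Q=P[m];print(len(Q),rect(Q),cv2.minEnclosingCircle(Q[:,:2].astype(np.float32)),np.percentile(Q[:,2],[5,50,95]))
cv2.imwrite("pics/w5.png",d["img"][:,:,::-1])
E
```

```text
clock: 16.35
tcp_pos: [587.3, 195.9, 350.4]
tcp_rot: [-3.141, 0.001, 1.482]
contact_force: [-0.6, -0.1, -0.2]
width: 80.0
grasp_force: 0.0
[587.30341778 195.90812977 350.44250281] [-3.14105205e+00  9.18073130e-04  1.48162207e+00] [-0.56119185 -0.08669095 -0.24136861] 80.01768762295906
7030 ((588.9736938476562, 198.46763610839844), (44.40643310546875, 45.07607650756836), 8.900041580200195) ((588.8674926757812, 198.5820770263672), 23.1795597076416) [146.08869513 149.4380677  150.57658468]
```

View pics/w5.png

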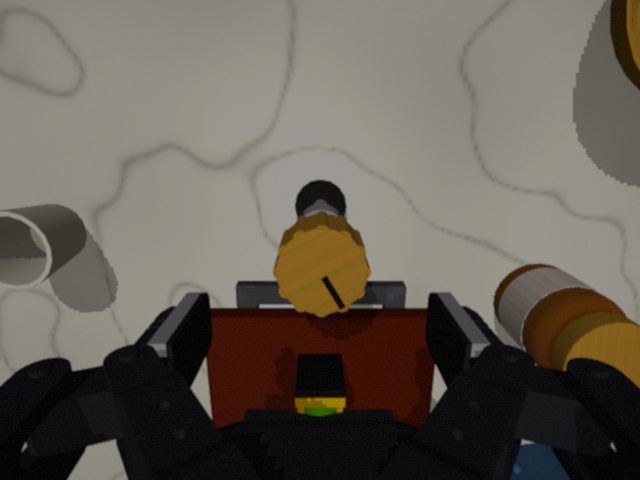

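The knob (322,262) lies between the fingers at (588.9,198.5), radius 23, top 149.5, with its index mark at (333,292). Descend, grip, turn 1.0 rad anticlockwise.

```bash
python3 shift.py '2.2 1 30 0 0 0 80;2.2 1 52 0 0 0 80;2.2 1 61 0 0 0 80;2.2 1 61 0 0 0 80;2.2 1 61 0 0 0 55;2.2 1 61 0 0 0 40;2.2 1 61 0 0 0 40;2.2 1 61 0 0 0 40;2.2 1 61 0 0 0 40' 40
```

```text
clock: 17.52
tcp_pos: [588.7, 198.8, 291.3]
tcp_rot: [3.14, -0.0, 1.482]
contact_force: [-2.8, -1.5, 6.2]
width: 42.9
grasp_force: 40.5
```

```bash
python3 shift.py '0 0 0 0 0 -0.14 40;0 0 0 0 0 -0.3 40;0 0 0 0 0 -0.46 40;0 0 0 0 0 -0.62 40;0 0 0 0 0 -0.78 40;0 0 0 0 0 -0.92 40;0 0 0 0 0 -1 40;0 0 0 0 0 -1 40;0 0 0 0 0 -1 40;0 0 0 0 0 -1 40'
```

```text
clock: 18.77
tcp_pos: [587.9, 199.1, 287.2]
tcp_rot: [-3.141, -0.002, 2.481]
contact_force: [5.5, 2.8, -17.6]
width: 42.9
grasp_force: 42.8
```

The frame dropped about 4 mm with the turn, as expected. Release, rise and return above the pad.

```bash
python3 shift.py '0 0 0 0 0 0 60;0 0 0 0 0 0 80;0 0 0 0 0 0 80;0 0 -20 0 0 0 80;0 0 -55 0 0 0 80;0 0 -60 0 0 0.18 80;-30 -45 -60 0 0 0.36 40;-60 -90 -60 0 0 0.54 0;-94.6 -147.3 -60 0 0 0.72 0;-94.6 -147.3 -60 0 0 0.9 0;-94.6 -147.3 -60 0 0 1 0;-94.6 -147.3 -60 0 0 1 0' 40;python3 shift.py '0 0 0 0 0 0 0'; python3 bub.py pics/w6.png
```

```text
clock: 20.27
tcp_pos: [573.2, 24.0, 351.7]
tcp_rot: [3.139, 0.0, 1.482]
contact_force: [-0.6, 0.2, 0.6]
width: 0.2
grasp_force: 0.0
clock: 20.4
tcp_pos: [573.1, 24.6, 350.9]
tcp_rot: [3.14, 0.0, 1.484]
contact_force: [-0.3, 0.5, 0.2]
width: -0.1
grasp_force: 0.0
[573.14721563  24.57621894 350.86518458] [3.14029299e+00 1.24011803e-05 1.48401841e+00] [-0.34542084  0.49596572  0.17460534] -0.14788338648941152
vial box 299 82 37 142
bubble rows 112 143 mid 127.5
dark rows [129 130 179 180 181]
lines [np.float64(129.5), np.float64(180.0)]
bubble mm 12.950495049504951
level ((572.9722900390625, 24.369285583496094), (191.65037536621094, 28.095985412597656), 84.98493957519531) 127.9956139203181
pad [573.08120419  27.27440673 130.0929738 ] 1932
board ((575.6876831054688, 52.18741226196289), (195.809814453125, 148.08840942382812), 84.84092712402344)
knob 0
```

```bash
python3 shift.py '0 0 25 0 0 0 0;0 0 40 0 0 0 0;0 0 44 0 0 0 0;0 0 46 0 0 0 0;0 0 47 0 0 0 0;0 0 48 0 0 0 0;0 0 49 0 0 0 0;0 0 50 0 0 0 0;0 0 50 0 0 0 0'; python3 shift.py '0 0 0.5 0 0 0 0;0 0 1 0 0 0 0;0 0 1 0 0 0 0'
```

```text
clock: 21.58
tcp_pos: [573.3, 25.0, 301.5]
tcp_rot: [3.14, -0.001, 1.482]
contact_force: [-1.7, 4.7, 7.8]
width: -0.1
grasp_force: 4.2
clock: 21.95
tcp_pos: [573.4, 25.0, 301.4]
tcp_rot: [3.14, -0.001, 1.482]
contact_force: [-6.6, 4.8, 13.8]
width: -0.0
grasp_force: 6.8
```

```bash
python3 shift.py '0 0 0.3 0 0 0 0;0 0 0.3 0 0 0 0;0 0 0.3 0 0 0 0;0 0 0.3 0 0 0 0;0 0 0.3 0 0 0 0;0 0 0.3 0 0 0 0;0 0 0.3 0 0 0 0;0 0 0.3 0 0 0 0;0 0 0.3 0 0 0 0;0 0 0.3 0 0 0 0;0 0 0.3 0 0 0 0;0 0 0.3 0 0 0 0';python3 shift.py '0 0 0 0 0 0 0;0 0 0 0 0 0 0;0 0 0 0 0 0 0;0 0 0 0 0 0 0;0 0 0 0 0 0 0;0 0 0 0 0 0 0;0 0 0 0 0 0 0;0 0 0 0 0 0 0;0 0 0 0 0 0 0;0 0 0 0 0 0 0;0 0 0 0 0 0 0;0 0 0 0 0 0 0'; python3 bub.py pics/w7.png;python3 shift.py '0 0 0 0 0 0 0;0 0 0 0 0 0 0;0 0 0 0 0 0 0;0 0 0 0 0 0 0;0 0 0 0 0 0 0;0 0 0 0 0 0 0;0 0 0 0 0 0 0;0 0 0 0 0 0 0'; python3 bub.py pics/w8.png
```

```text
clock: 23.45
tcp_pos: [573.4, 25.0, 301.4]
tcp_rot: [3.14, -0.001, 1.482]
contact_force: [-6.7, 3.6, 15.0]
width: 0.2
grasp_force: 7.5
clock: 24.95
tcp_pos: [573.4, 25.0, 301.4]
tcp_rot: [3.14, -0.001, 1.482]
contact_force: [-5.9, 3.8, 14.9]
width: 0.1
grasp_force: 7.5
[573.42745813  25.03625498 301.38435746] [ 3.13957396e+00 -1.27184920e-03  1.48210287e+00] [-5.87941413  3.77495164 14.91205118] 0.1235089481827474
vial box 293 93 47 158
bubble rows 145 184 mid 164.5
dark rows [129 130 131 132 195 196 197 198]
lines [np.float64(130.5), np.float64(196.5)]
bubble mm -0.36363636363636365
level ((575.0089721679688, 46.5798225402832), (149.0649871826172, 28.108745574951172), 85.1462173461914) 126.03611306703678
pad [574.46763363  34.85239678 129.67006417] 1597
board ((574.7872924804688, 42.552398681640625), (203.05360412597656, 148.3820343017578), 84.79032135009766)
knob 0 
clock: 26.0
tcp_pos: [573.4, 25.1, 301.4]
tcp_rot: [3.14, -0.001, 1.482]
contact_force: [-7.2, 4.0, 14.2]
width: 0.2
grasp_force: 7.5
[573.4260052   25.05433211 301.38494342] [ 3.13960399e+00 -1.27276942e-03  1.48218402e+00] [-7.19884454  3.96172875 14.20101707] 0.22882178121829297
vial box 293 67 48 148
bubble rows 145 184 mid 164.5
dark rows [129 130 131 132 195 196 197 198]
lines [np.float64(130.5), np.float64(196.5)]
bubble mm -0.36363636363636365
level ((575.0036010742188, 46.670955657958984), (149.06112670898438, 28.067352294921875), 85.13166046142578) 126.0821013996524
pad [574.3639304  34.8561672 129.6920764] 1595
board ((574.7674560546875, 42.66856384277344), (202.4405059814453, 148.1427764892578), 84.99887084960938)
knob 0
```

View pics/w8.png

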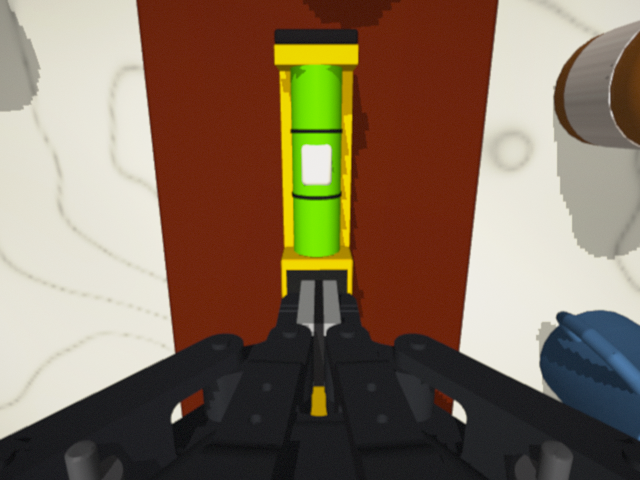

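The bubble (317,164.5) is centred between the lines (rows 130.5 and 196.5) and steady. The press is about 14.5 N and the board no longer yields, so it is home.

```bash
python3 -c "
from workcell import r
print(r.close_job())"
```

```text
the job is handed in; nothing more can be done
None
```

The job is handed in at about 26 s: the level lies along the middle of the riser, the knob was turned 1.0 rad anticlockwise, and the fingers hold the level down at about 14.5 N with the bubble 0.4 mm off centre.

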